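Dock a plug-in standard cassette and draw it home with the cam lever

TASK

Dock the cassette that stands in the receiver's rails: slide it along the rails up to the spring pins of the receiver, then swing the cam lever a full quarter turn clockwise, round to its stop, so that the cam draws the cassette tight against the receiver, and let go. Leave the other things on the bench alone.

Things in the scene. Friction and masses are not known exactly. Their poses are not given: they have to be found in the camera images.
- receiver: Receiver, fixed to the bench: aluminium base plate (375 x 166 x 12 mm) with two steel guide rails, and at one end a grey housing (80 mm deep, 150 wide, top 56 mm above the bench). Origin: on the bench, on the centre line, in the plane of the housing's front face. x = docking direction, from the rails (x = -282 to -4 mm) into the housing (x = 0 to 80 mm); y = left when looking along x; z = up.
- pin_tips (a point): Middle of the spring pins' tips at rest: they stand 8 mm out of the housing's front face, 32 mm above the bench, and give way along x against springs (about 2 N at first touch, 8 N with the cassette home). An unlocked cassette that is let go is pushed back, to a gap of at most about 8 mm. Axes as the receiver's.
- cassette_mid (a point): Middle of the cassette, 24 mm above its underside: grey metal box 150 mm long, 112 wide, 44 high, about 0.6 kg, its lid 56 mm above the bench, with four binding posts (22 mm high). x = to its front (docking direction). Its base flange runs under the rails' lips: it only slides along x (1 mm play) and cannot be lifted out. Sliding takes 1 to 4 N, plus the pins' springs.
- cassette_handle (a point): Centre of the grip bar of the cassette's bow handle: a bar 96 mm long across the slide direction, 12 mm wide along it, 10 mm high, its centre 86 mm above the bench and 30 mm above the lid; 74 mm free between its posts. It lies 127 mm behind the cassette's front face; the binding posts stand 64 mm in front of it. Axes as the cassette's.
- cassette_face (a point): Middle of the cassette's front face, 36 mm above the bench. Its x in the receiver's frame is minus the gap to the housing: 0 = fully home, about -8 mm = just touching the spring pins; it starts 30 to 65 mm away. Axes as the cassette's.
- cassette_stud (a point): Draw stud of the cassette, half-way up: an upright screw 8 mm thick with a 15 mm head, near the lid's front edge, 10 mm behind the front face, on the centre line. The cam's hook can catch it at a gap of about 13 mm or less.
- cam (a joint): Angle of cam and lever (rad): 0 = open, lever square to the docking direction on the receiver's +y side; 1.57 = closed, lever along the receiver's +x, away from the cassette. Grows clockwise seen from above. Up to 0.25 the way in is free for the stud; then the hook closes round it, draws it in, and from 1.33 on holds it. Hard stops at both ends; stays where it is left. Takes up to about 6 N at the knob.
- cam_pivot (a point): Point on the cam's vertical turning axis, 65 mm above the bench, 18 mm behind the housing's front face, on the centre line. The steel cam round it lies on the housing, 60 to 70 mm above the bench, its pivot screw up to 79 mm. Axes as the receiver's.
- cam_knob (a point): Middle of the black round knob that stands upright at the end of the cam lever: 24 mm in diameter, 32 mm high (72 to 104 mm above the bench), fixed to the lever, its centre 85 mm from the turning axis. The flat lever below it is 16 mm wide, its top 69 mm above the bench.
- spare_mid (a point): Middle of a second, like cassette (150 x 126 mm, handle top 79 mm up) that stands on the bench outside the rails: not to be moved.
- driver: Screwdriver lying on the bench, 170 mm long: not to be moved. Origin on the bench under its middle.
- brush: Flat cleaning brush lying on the bench, 160 mm long: not to be moved. Origin on the bench under its middle.
- shortbar: Small black shorting plug with two pins, 40 x 20 x 22 mm: not to be moved. Origin on the bench under its middle.
- meter: Yellow hand-held multimeter lying on its back, 186 x 90 x 50 mm: not to be moved. Origin on the bench under its middle.
- clamp: Yellow clamp meter lying on its back, 200 x 66 x 40 mm: not to be moved. Origin on the bench under it.
- tray: Grey parts tray, 120 x 170 x 35 mm: not to be moved. Origin on the bench under its middle.
- solvent: White bottle, 54 mm in diameter, 135 mm high: not to be moved. Origin on the bench under its middle.
Mind the look-alikes: they are no part of the job. Leave any orange or purple look-alike of the part that bears cassette_mid alone.

How it is judged (in metres and radians):
On the way:
1. The cassette has been slid up to the spring pins (gap under 15 mm) with the lever still open (under 0.8 rad) (x of cassette_face in the frame of receiver above -0.015 m and value of joint cam below 0.8 rad), for 0.2 s.
At the end, for the whole second after the job is handed in: The cassette's front face is within 2.5 mm of the housing's face (and within 4 mm of the centre line, down in its rails), the cam lever stands at 1.38 rad or more of its 1.57 rad, at rest and released, and nothing else on the bench has been moved more than 30 mm (x of cassette_face in the frame of receiver above -0.0025 m and y of cassette_face in the frame of receiver between -0.004 and 0.004 m and z of cassette_face in the frame of receiver below 0.042 m and value of joint cam above 1.38 rad and velocity of joint cam between -0.05 and 0.05 rad/s); the robot touches nothing.
It fails at once if Another thing on the bench is pushed more than 30 mm from its place (distance of any of spare_mid, driver, brush, shortbar, meter, clamp, tray, solvent from where it was at the start of the episode above 0.03 m).
It also fails if it takes over 56 s, if anything falls off the work surface, if the arm or the gripper's body presses on something with over 40 N, if the wrist force passes 120 N, or if a joint passes its speed limit or range.

ROBOT

A 6-joint arm with a two-finger parallel gripper is mounted at the origin on the work surface. World frame = base frame: x ahead of the robot, y to its left, z up, the work surface at z = 0. Lengths are in m, angles in degrees, forces in N, time in s.
With the tool pointing down it reaches from about 0.35 to 0.875 m from the base axis. Payload 4.2 kg.
Tool frame: the origin (TCP) lies between the finger pads; the fingertips stand 19 mm ahead of it and the grasp point (between the pads) is the TCP; z points along the fingers, y is the line along which they close (so a half turn about z gives the same grasp; the last joint's range is limited). The gripper opens to 87 mm and grips with 3 to 60 N. Pads are 19 mm wide; open, the fingers measure 117 mm over their backs; the gripper's body (75 mm by 190 mm) begins 51 mm behind the grasp point.
Start: joints at [-49.698, 22.042, 0.453, 0, -68.411, -14.817], TCP at [0.269, -0.564, 0.242] pointing down, gripper open.
Joint ranges: [-179.83, 179.83], [-69.29, 118.12], [-61.27, 80.66], [-181.25, 117.63], [-171.15, -9.14], [-177.46, 177.46]. Speed limits (degrees/s): [159.86, 159.86, 180, 180, 180, 180].

INTERFACE

Orientations are given as a 3x3 rotation matrix whose columns are the frame's x, y, z axes.
In Python, from station import r gives the robot as it stands.
- The arm moves only by the tool drive_tool, never from a script. Its argument "steps" is one flat list of numbers, 7 for each row, row after row: the turn, a rotation vector about the tool's x, y, z in rad, then the shift along the tool's x, y, z in m, then the opening, from 0 (shut) to 1 (fully open). A call has 1 to 10 rows; each row shifts and turns the commanded pose from where the row before left it, along the tool's axes as they then stand; what a row does not reach is not made up. A row lasts 1/12 s, in which the tool goes at most 41.7 mm and 7.16 degrees, less where a joint would pass 70% of its speed; a pose out of reach is approached as far as the arm can. A call is refused whole if a number of a shift passes 0.0417 or a number of a turn 0.125, either way. A call with a gripper value outside its range is refused whole. The fingers move at their own pace and stop on an object; the grip force is fixed at half the most. Time passes only in rows, so rows that do not move let the fingers close. It gives the time, the measured TCP pose, the force, the opening and the grip force at its end, in the units of the state.
- r.sense(): the state, without advancing time (a new reading comes with each control period).
- r.capture(name): name is "scene" or "top" or "wrist"; returns the picture (384x512x3 uint8, blue, green, red); there is no depth.
- r.camera_params(name): a dict with "camera_matrix" (3x3 intrinsics, pixels), "extrinsics" (4x4, takes a point from world to camera coordinates). Camera axes: x right, y down, z forward; pixel columns grow to the right and rows downward; lengths in m; the calibration is good to about 2 mm. A picture is of the moment at which its call begins: read the wrist's pose just before it. camera_params takes no time and is no camera call; for the wrist camera it gives the pose at the moment of the call.
- r.finish_job(): hands the job in; it is judged then, once.
The state is a dict: "time_s": time; "joints": joint angles; "joint_velocities": joint speeds; "effort": joint torques, N m; "tcp_pos": TCP position; "ee_rot": TCP orientation; "wrist_force": force on the tool from outside, world axes, zero at the start; "moment": the same for the moment, N m; "gripper_width": opening from 0.0 (shut) to 1.0 (fully open); "gripper_force": force on a finger pad.
Only numpy, scipy, OpenCV 4.12 (cv2) and the standard library are available. Lean on these libraries where they do the work, as an engineer would, in place of code of your own. Each camera call takes 0.05 s, during which the arm holds its last target. There are 200 camera calls.

## Working session

There is one attempt and no reset: what is moved stays moved. The work goes in short steps, Python scripts to look and compute and a tool call to move; the robot and the scene stay as the last step left them, time stands still between calls to the robot, and variables do not carry over. Pictures are saved under pics/ and viewed, at most 10 in all, crops included, and the job is handed in when it is done.

Besides the shell and the picture viewer there is one more tool, called after ">>>" as name(argument=value, ...) on one line, values as JSON. drive_tool: Moves the arm, as the interface text tells. Its arguments: {"type":"object","properties":{"steps":{"type":"array"}},"required":["steps"]}

```bash
mkdir -p pics; ls
python3 - <<'E'
from station import r
import cv2,numpy as np
for n in("scene","top"):
    cv2.imwrite(f"pics/{n}0.png",r.capture(n))
    p=r.camera_params(n);print(n,np.round(p["camera_matrix"],1).tolist(),np.round(p["extrinsics"],3).tolist())
s=r.sense();print(s["time_s"],s["tcp_pos"],np.round(s["ee_rot"],3),s["gripper_width"])
E
```

```text
pics
scene [[371.8, 0.0, 255.6], [0.0, 371.8, 198.4], [0.0, 0.0, 1.0]] [[-0.382, 0.924, 0.021, 0.187], [0.618, 0.272, -0.737, -0.252], [-0.687, -0.269, -0.675, 1.529], [0.0, 0.0, 0.0, 1.0]]
top [[442.6, 0.0, 255.0], [0.0, 442.6, 187.9], [0.0, 0.0, 1.0]] [[-0.008, -1.0, -0.008, 0.028], [-0.994, 0.009, -0.111, 0.521], [0.111, 0.007, -0.994, 1.215], [0.0, 0.0, 0.0, 1.0]]
0.1 [ 0.26871679 -0.56373129  0.24055427] [[-0.903 -0.43  -0.001]
 [-0.43   0.903  0.002]
 [ 0.     0.002 -1.   ]] 1.0000982648547163
```

View pics/top0.png

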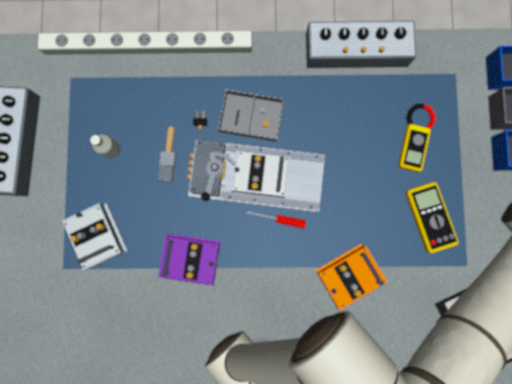

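View pics/scene0.png

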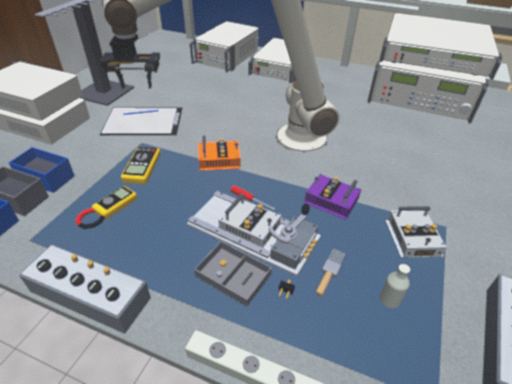

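The top view shows the receiver with its housing at about (208,168) and rails running right to (325,180). The knob is at (205,196), the pivot near (214,167), and the handle bar somewhere near x~285. The next step is a magnified crop.

```bash
python3 - <<'E'
import cv2
i=cv2.imread("pics/top0.png")[130:220,180:335]
cv2.imwrite("pics/c0.png",cv2.resize(i,None,fx=5,fy=5,interpolation=cv2.INTER_CUBIC))
E
cat > h.py <<'E'
from station import r
import cv2,numpy as np
def px2w(n,u,v,z,p=None):
    p=p or r.camera_params(n);K=p["camera_matrix"];E=np.array(p["extrinsics"])
    d=E[:3,:3].T@np.linalg.solve(K,[u,v,1]);c=-E[:3,:3].T@E[:3,3]
    return c+d*(z-c[2])/d[2]
def w2px(p,X):
    E=np.array(p["extrinsics"]);q=p["camera_matrix"]@(E[:3,:3]@X+E[:3,3]);return q[:2]/q[2]
E
```

```text
(no output)
```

View pics/c0.png

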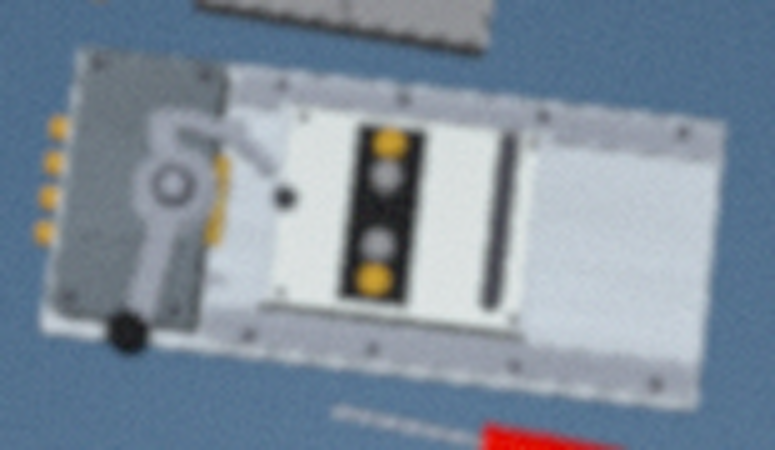

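The crop shows pivot (173,184), knob (128,333), stud (285,198), handle bar from (509,135) to (490,305), and the housing front edge from (228,70) to (200,330).

Run:
```python
from h import *
f=lambda x,y,z:px2w("top",180+x/5-.4,130+y/5-.4,z)
pts=dict(piv=(173,184,.079),knob=(128,333,.104),stud=(285,198,.062),hA=(509,135,.091),hB=(490,305,.091),
hf1=(228,70,.056),hf2=(200,330,.056),bR=(725,122,.012),bR2=(697,408,.012),cf1=(283,105,.056),cf2=(262,305,.056))
P={k:f(*v) for k,v in pts.items()}
for k in P:print(k,P[k].round(4))
h=(P['hA']+P['hB'])/2
for n,v in(("piv-handle",P['piv']-h),("rail",P['hf1']-P['bR']),("hA-hB",P['hA']-P['hB']),("base end",P['bR']-P['bR2'])):
    print(n,np.degrees(np.arctan2(v[1],v[0])),np.linalg.norm(v[:2]))
print(h)
p=r.camera_params("wrist");s=r.sense();E=np.array(p["extrinsics"]);c=-E[:3,:3].T@E[:3,3]
print(s["ee_rot"].T@(c-s["tcp_pos"]),(E[:3,:3]@s["ee_rot"]).round(3),p["camera_matrix"])
```

```text
piv [0.5754 0.1334 0.079 ]
knob [0.4921 0.1544 0.104 ]
stud [0.5698 0.0734 0.062 ]
hA [ 0.5984 -0.0486  0.091 ]
hB [ 0.5066 -0.0372  0.091 ]
hf1 [0.643  0.1052 0.056 ]
hf2 [0.4979 0.1206 0.056 ]
bR [ 0.6193 -0.1769  0.012 ]
bR2 [ 0.4552 -0.1569  0.012 ]
cf1 [0.6229 0.0746 0.056 ]
cf2 [0.5114 0.0866 0.056 ]
piv-handle 82.60420475837691 0.17774308973444447
rail 85.19722233431371 0.28308485682842177
hA-hB -7.1170076078567375 0.09255304362807629
base end -6.946403948271725 0.1652516658629016
[ 0.55249792 -0.04291187  0.091     ]
[ 0.07555088 -0.00033856 -0.1429084 ] [[ 0.     1.     0.   ]
 [-0.961  0.    -0.275]
 [-0.275 -0.     0.961]] [[293.71999667   0.         251.26192363]
 [  0.         293.71999667 192.38364776]
 [  0.           0.           1.        ]]
```

>>> drive_tool(steps=[0, 0, -0.125, 0, 0, 0, 0.6, 0, 0, -0.125, 0, 0, 0, 0.6, 0, 0, -0.125, 0, 0, 0, 0.6, 0, 0, -0.125, 0, 0, 0, 0.6, 0, 0, -0.125, 0, 0, 0, 0.6, 0, 0, -0.125, 0, 0, 0, 0.6, 0, 0, -0.125, 0, 0, 0, 0.6, 0, 0, -0.125, 0, 0, 0, 0.6, 0, 0, -0.125, 0, 0, 0, 0.6, 0, 0, -0.125, 0, 0, 0, 0.6])

```text
time_s: 0.93
tcp_pos: [0.2688, -0.5638, 0.2409]
ee_rot: [[0.13, -0.992, -0.001], [-0.992, -0.13, 0.001], [-0.001, 0.0, -1.0]]
wrist_force: [0.3, -0.6, -0.1]
gripper_width: 0.602
gripper_force: 0.0
```

>>> drive_tool(steps=[0, 0, -0.125, 0, 0, 0, 0.6, 0, 0, -0.125, 0, 0, 0, 0.6, 0, 0, -0.125, 0, 0, 0, 0.6, 0, 0, -0.125, 0, 0, 0, 0.6, 0, 0, -0.125, 0, 0, 0, 0.6, 0, 0, -0.125, 0, 0, 0, 0.6, 0, 0, -0.125, 0, 0, 0, 0.6, 0, 0, -0.125, 0, 0, 0, 0.6, 0, 0, -0.125, 0, 0, 0, 0.6, 0, 0, -0.125, 0, 0, 0, 0.6])

```text
time_s: 1.77
tcp_pos: [0.2688, -0.5638, 0.2409]
ee_rot: [[0.982, -0.19, -0.001], [-0.19, -0.982, 0.001], [-0.001, -0.001, -1.0]]
wrist_force: [0.2, 0.5, 1.2]
gripper_width: 0.598
gripper_force: 0.0
```

>>> drive_tool(steps=[0, 0, -0.076, 0, 0, 0, 0.6, 0, 0, 0, 0, 0, 0, 0.6, 0, 0, 0, 0, 0, 0, 0.6])

```text
time_s: 2.02
tcp_pos: [0.2688, -0.5639, 0.2411]
ee_rot: [[0.992, -0.123, -0.0], [-0.123, -0.992, 0.001], [-0.001, -0.001, -1.0]]
wrist_force: [-0.2, -0.5, -0.1]
gripper_width: 0.603
gripper_force: 0.0
```

```bash
cat >> h.py <<'E'
def go(x,y,z,yaw=None):
    s=r.sense();R=s["ee_rot"];t=np.array([x,y,z])-s["tcp_pos"]
    print("t",s["time_s"],"tcp",s["tcp_pos"].round(4),"yaw_y",np.degrees(np.arctan2(R[1,1],R[0,1])).round(2),"tilt",R[:2,2].round(4),"shift tool",(R.T@t).round(4),"F",np.round(s["wrist_force"],1),"w",s["gripper_width"],"j",np.round(s["joints"],1))
E
python3 -c "
from h import *
go(.5525,-.0429,.18)"
```

```text
t 2.0167 tcp [ 0.2688 -0.5639  0.2411] yaw_y -97.05 tilt [-0.0005  0.0008] shift tool [ 0.2176 -0.5519  0.0614] F [-0.2 -0.5 -0.1] w 0.6025576941077243 j [-49.7  22.1   0.4  -0.  -68.4 132.7]
```

>>> drive_tool(steps=[0, 0, 0, 0.0145, -0.0368, 0.004, 0.6, 0, 0, 0, 0.0145, -0.0368, 0.004, 0.6, 0, 0, 0, 0.0145, -0.0368, 0.004, 0.6, 0, 0, 0, 0.0145, -0.0368, 0.004, 0.6, 0, 0, 0, 0.0145, -0.0368, 0.004, 0.6, 0, 0, 0, 0.0145, -0.0368, 0.004, 0.6, 0, 0, 0, 0.0145, -0.0368, 0.004, 0.6, 0, 0, 0, 0.0145, -0.0368, 0.004, 0.6])

```text
time_s: 2.68
tcp_pos: [0.42, -0.2841, 0.2095]
ee_rot: [[0.992, -0.123, 0.0], [-0.123, -0.992, -0.0], [0.0, 0.0, -1.0]]
wrist_force: [1.1, -0.6, 1.0]
gripper_width: 0.603
gripper_force: 0.0
```

>>> drive_tool(steps=[0, 0, 0, 0.0145, -0.0368, 0.004, 0.6, 0, 0, 0, 0.0145, -0.0368, 0.004, 0.6, 0, 0, 0, 0.0145, -0.0368, 0.004, 0.6, 0, 0, 0, 0.0145, -0.0368, 0.004, 0.6, 0, 0, 0, 0.0145, -0.0368, 0.004, 0.6, 0, 0, 0, 0.0145, -0.0368, 0.004, 0.6, 0, 0, 0, 0.0145, -0.0368, 0.004, 0.6, 0, 0, 0, 0, 0, 0, 0.6, 0, 0, 0, 0, 0, 0, 0.6])

```text
time_s: 3.43
tcp_pos: [0.5518, -0.0406, 0.1808]
ee_rot: [[0.993, -0.119, -0.001], [-0.119, -0.993, -0.0], [-0.001, 0.0, -1.0]]
wrist_force: [-0.5, 0.3, 0.7]
gripper_width: 0.597
gripper_force: 0.0
```

```bash
python3 -c "
from h import *
go(.5525,-.0429,.18)
p=r.camera_params('wrist')
i=r.capture('wrist');cv2.imwrite('pics/w1.png',i)
for n,P in dict(handle=(.5525,-.0429,.091),piv=(.5754,.1334,.079),knob=(.4921,.1544,.104),stud=(.5698,.0734,.062)).items(): print(n,w2px(p,np.array(P)).round(0))"
```

```text
t 3.4333 tcp [ 0.5518 -0.0406  0.1808] yaw_y -96.83 tilt [-0.0013 -0.0002] shift tool [0.0009 0.0022 0.0008] F [-0.5  0.3  0.7] w 0.596607035289799 j [ 12.6  18.2 -14.7  -0.  -57.2  70.6]
handle [253. 202.]
piv [ 49. 195.]
knob [ 36. 298.]
stud [126. 188.]
```

View pics/w1.png

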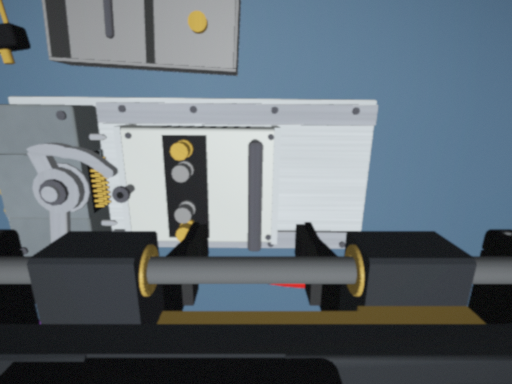

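The wrist picture shows the handle bar at (255,142)-(255,250) between the fingers, as predicted. Pivot and stud also agree, so I descend, grip and push.

>>> drive_tool(steps=[0, 0, 0, 0.002, 0.003, 0.019, 0.6, 0, 0, 0, 0, 0, 0.019, 0.6, 0, 0, 0, 0, 0, 0.019, 0.6, 0, 0, 0, 0, 0, 0.019, 0.6, 0, 0, 0, 0, 0, 0.017, 0.6, 0, 0, 0, 0, 0, 0, 0.6, 0, 0, 0, 0, 0, 0, 0.3, 0, 0, 0, 0, 0, 0, 0.1, 0, 0, 0, 0, 0, 0, 0.0, 0, 0, 0, 0, 0, 0, 0.0])

```text
time_s: 4.32
tcp_pos: [0.5537, -0.0457, 0.0899]
ee_rot: [[0.993, -0.121, 0.003], [-0.121, -0.993, 0.0], [0.003, -0.001, -1.0]]
wrist_force: [-1.2, -0.2, -1.0]
gripper_width: 0.383
gripper_force: 0.0
```

>>> drive_tool(steps=[0, 0, 0, 0, 0, 0, 0.0, 0, 0, 0, 0, 0, 0, 0.0, 0, 0, 0, 0, 0, 0, 0.0, 0, 0, 0, 0, 0, 0, 0.0])

```text
time_s: 4.65
tcp_pos: [0.5535, -0.0452, 0.089]
ee_rot: [[0.993, -0.12, 0.001], [-0.12, -0.993, 0.0], [0.001, -0.001, -1.0]]
wrist_force: [-0.3, 3.0, 1.6]
gripper_width: 0.138
gripper_force: 30.0
```

>>> drive_tool(steps=[0, 0, 0, 0, -0.004, 0, 0, 0, 0, 0, 0, -0.004, 0, 0, 0, 0, 0, 0, -0.004, 0, 0, 0, 0, 0, 0, -0.004, 0, 0, 0, 0, 0, 0, -0.004, 0, 0, 0, 0, 0, 0, -0.004, 0, 0, 0, 0, 0, 0, -0.004, 0, 0, 0, 0, 0, 0, 0, 0, 0, 0, 0, 0, 0, 0, 0, 0, 0, 0, 0, 0, 0, 0, 0])

```text
time_s: 5.48
tcp_pos: [0.5566, -0.0173, 0.089]
ee_rot: [[0.993, -0.12, 0.0], [-0.12, -0.993, 0.0], [0.0, -0.0, -1.0]]
wrist_force: [-0.2, -2.6, 5.1]
gripper_width: 0.134
gripper_force: 30.0
```

```bash
python3 -c "
from h import *
go(.5525,-.0429,.18)
i=r.capture('top')[120:210,180:335]
cv2.imwrite('pics/t2.png',cv2.resize(i,None,fx=5,fy=5,interpolation=cv2.INTER_CUBIC))"
```

```text
t 5.4833 tcp [ 0.5566 -0.0173  0.089 ] yaw_y -96.9 tilt [0.0005 0.0001] shift tool [-0.0009  0.0259 -0.091 ] F [-0.2 -2.6  5.1] w 0.13360189980462514 j [ 14.9  24.5 -20.4   0.  -45.   68.2]
```

View pics/t2.png

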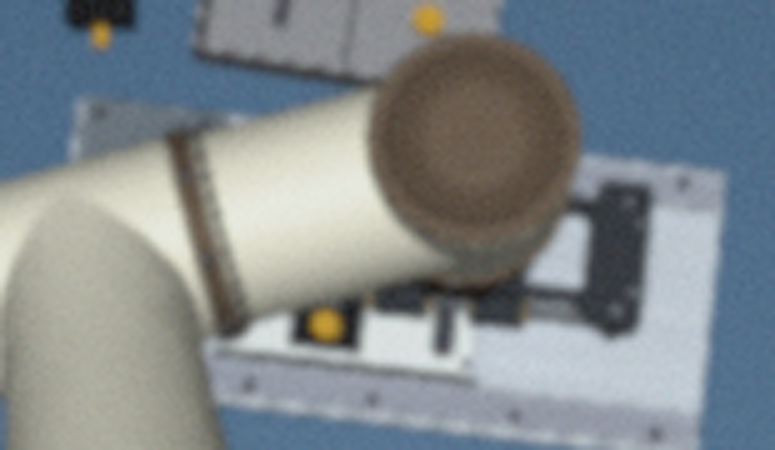

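The arm hides the top view, so I judge the remaining gap by the force in small further pushes.

>>> drive_tool(steps=[0, 0, 0, 0, -0.0015, 0, 0, 0, 0, 0, 0, -0.0015, 0, 0, 0, 0, 0, 0, 0, 0, 0, 0, 0, 0, 0, 0, 0, 0])

```text
time_s: 5.87
tcp_pos: [0.5563, -0.0156, 0.089]
ee_rot: [[0.993, -0.12, -0.001], [-0.12, -0.993, -0.002], [-0.001, 0.002, -1.0]]
wrist_force: [-1.6, -7.5, 6.3]
gripper_width: 0.134
gripper_force: 30.0
```

```bash
python3 -c "
from h import *
go(.5525,-.0429,.18)
p=r.camera_params('wrist')
i=r.capture('wrist');cv2.imwrite('pics/w3.png',cv2.resize(i[60:330,:330],None,fx=2.2,fy=2.2,interpolation=cv2.INTER_CUBIC))"
```

```text
t 5.8667 tcp [ 0.5563 -0.0156  0.089 ] yaw_y -96.92 tilt [-0.0012 -0.0015] shift tool [-0.0006  0.0278 -0.091 ] F [-1.6 -7.5  6.3] w 0.13364540837895916 j [ 15.1  24.6 -20.4   0.1 -45.1  67.9]
```

View pics/w3.png

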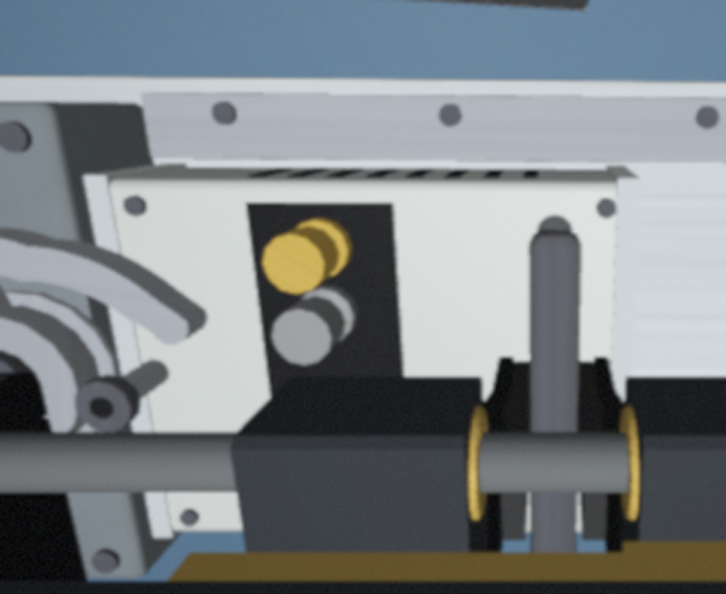

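The picture shows the stud (crop 105,405) inside the hook's mouth and the cassette near the housing, with pin force about 7 N. I'll release, rise and go above the knob.

>>> drive_tool(steps=[0, 0, 0, 0, 0, 0, 0.5, 0, 0, 0, 0, 0, 0, 0.5, 0, 0, 0, 0, 0, 0, 0.5, 0, 0, 0, 0, 0, 0, 0.5, 0, 0, 0, 0, 0, -0.02, 0.5, 0, 0, 0, 0, 0, -0.025, 0.6, 0, 0, 0, 0, 0, -0.025, 0.6, 0, 0, 0, 0, 0, -0.025, 0.6])

```text
time_s: 6.58
tcp_pos: [0.5565, -0.0143, 0.1841]
ee_rot: [[0.993, -0.12, -0.001], [-0.12, -0.993, 0.0], [-0.001, -0.0, -1.0]]
wrist_force: [0.9, 0.2, 0.7]
gripper_width: 0.579
gripper_force: 0.0
```

>>> drive_tool(steps=[0, 0, 0, -0.014, -0.027, 0, 0.6, 0, 0, 0, -0.014, -0.027, 0, 0.6, 0, 0, 0, -0.014, -0.027, 0, 0.6, 0, 0, 0, -0.014, -0.027, 0, 0.6, 0, 0, 0, -0.014, -0.027, 0, 0.6, 0, 0, 0, -0.014, -0.027, 0, 0.6, 0, 0, 0, 0, 0, 0, 0.6, 0, 0, 0, 0, 0, 0, 0.6])

```text
time_s: 7.25
tcp_pos: [0.4922, 0.1579, 0.1834]
ee_rot: [[0.993, -0.117, -0.0], [-0.117, -0.993, 0.0], [-0.0, -0.0, -1.0]]
wrist_force: [0.0, 0.5, 0.1]
gripper_width: 0.603
gripper_force: 0.0
```

```bash
python3 -c "
from h import *
go(.492,.154,.18)
p=r.camera_params('wrist')
i=r.capture('wrist');cv2.imwrite('pics/w4.png',i)
np.save('p4.npy',p,allow_pickle=True)
for n,P in dict(piv=(.5754,.1334,.079),knob=(.4921,.1544,.104)).items(): print(n,w2px(p,np.array(P)).round(0))"
```

```text
t 7.25 tcp [0.4922 0.1579 0.1834] yaw_y -96.73 tilt [-0.0003  0.0004] shift tool [0.0002 0.0039 0.0034] F [0.  0.5 0.1] w 0.6026203020910234 j [ 35.8  14.6 -19.5  -0.  -55.9  47.5]
piv [269.  95.]
knob [255. 206.]
```

View pics/w4.png

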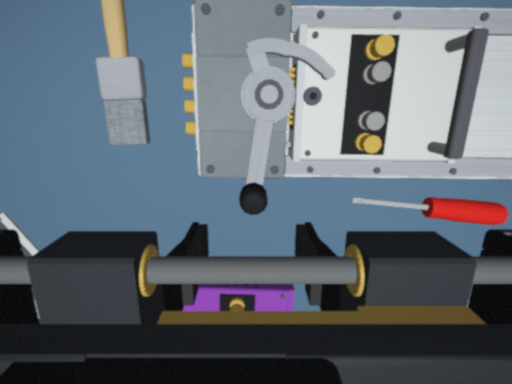

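The knob is at (254,199) and pivot at (269,95). I'll cast these onto their heights.

```bash
python3 -c "
from h import *
p=np.load('p4.npy',allow_pickle=True).item()
k=px2w('',254,199,.104,p);v=px2w('',269,95,.079,p);l=px2w('',264,135,.069,p)
print(k,v,l);d=k-v;print(np.hypot(*d[:2]),np.degrees(np.arctan2(d[1],d[0])));d=l-v;print(np.degrees(np.arctan2(d[1],d[0])));go(k[0],k[1],.092)"
```

```text
[0.49841512 0.15457806 0.104     ] [0.575756   0.13336425 0.079     ] [0.54396802 0.14032325 0.069     ]
0.08019748677017262 164.6615824360722
167.65165146832194
t 7.3 tcp [0.4925 0.1569 0.1833] yaw_y -96.82 tilt [-0.0004  0.0001] shift tool [0.0062 0.0016 0.0913] F [ 0.6  0.2 -1.3] w 0.5986895271425976 j [ 35.7  14.6 -19.5  -0.  -55.9  47.5]
```

>>> drive_tool(steps=[0, 0, 0, 0.003, 0.0025, 0.018, 0.6, 0, 0, 0.12, 0, 0, 0, 0.6, 0, 0, 0, 0, 0, 0.018, 0.6, 0, 0, 0, 0, 0, 0.018, 0.6, 0, 0, 0, 0, 0, 0.018, 0.6, 0, 0, 0, 0, 0, 0.018, 0.6, 0, 0, 0, 0, 0, 0, 0.6, 0, 0, 0, 0, 0, 0, 0.5, 0, 0, 0, 0, 0, 0, 0.3, 0, 0, 0, 0, 0, 0, 0.2])

```text
time_s: 8.13
tcp_pos: [0.4965, 0.1534, 0.0948]
ee_rot: [[0.971, -0.239, 0.002], [-0.239, -0.971, 0.001], [0.002, -0.002, -1.0]]
wrist_force: [0.4, -0.6, -0.2]
gripper_width: 0.453
gripper_force: 0.0
```

>>> drive_tool(steps=[0, 0, 0, 0, 0, 0, 0.1, 0, 0, 0, 0, 0, 0, 0.1, 0, 0, 0, 0, 0, 0, 0.1])

```text
time_s: 8.38
tcp_pos: [0.496, 0.1536, 0.0944]
ee_rot: [[0.971, -0.238, 0.002], [-0.238, -0.971, 0.001], [0.001, -0.001, -1.0]]
wrist_force: [-1.1, 0.8, 1.4]
gripper_width: 0.259
gripper_force: 30.0
```

>>> drive_tool(steps=[0, 0, 0.06, 0, 0, 0, 0.1, 0, 0, 0, 0, -0.01, 0, 0.1, 0, 0, 0.12, 0, 0, 0, 0.1, 0, 0, 0, 0, -0.01, 0, 0.1, 0, 0, 0.12, 0, 0, 0, 0.1, 0, 0, 0, 0, -0.01, 0, 0.1, 0, 0, 0.12, 0, 0, 0, 0.1, 0, 0, 0, 0, -0.01, 0, 0.1])

```text
time_s: 9.05
tcp_pos: [0.5128, 0.1885, 0.0941]
ee_rot: [[0.79, -0.613, -0.003], [-0.613, -0.79, -0.002], [-0.001, 0.003, -1.0]]
wrist_force: [-8.9, -2.2, 10.9]
gripper_width: 0.262
gripper_force: 30.0
```

```bash
python3 -c "
from h import *
go(.5757,.1334,.0944);s=r.sense();print(s['gripper_force'],s['moment'])"
```

```text
t 9.05 tcp [0.5128 0.1885 0.0941] yaw_y -127.83 tilt [-0.0028 -0.0017] shift tool [ 0.0835  0.0049 -0.0003] F [-8.9 -2.2 10.9] w 0.2617187714319785 j [ 37.2  23.4 -21.4  -0.  -45.4  15. ]
29.990243394859135 [-0.91559447  2.69525623 -0.49775916]
```

>>> drive_tool(steps=[0, 0, 0.12, 0, 0, 0, 0.1, 0, 0, 0, 0, -0.01, 0, 0.1, 0, 0, 0.12, 0, 0, 0, 0.1, 0, 0, 0, 0, -0.01, 0, 0.1, 0, 0, 0.12, 0, 0, 0, 0.1, 0, 0, 0, 0, -0.01, 0, 0.1, 0, 0, 0.12, 0, 0, 0, 0.1, 0, 0, 0, 0, -0.01, 0, 0.1])

```text
time_s: 9.72
tcp_pos: [0.5435, 0.2115, 0.0939]
ee_rot: [[0.419, -0.908, -0.007], [-0.908, -0.419, -0.002], [-0.001, 0.007, -1.0]]
wrist_force: [-23.0, 4.7, 20.2]
gripper_width: 0.261
gripper_force: 30.0
```

```bash
python3 -c "
from h import *
go(.5757,.1334,.0944);s=r.sense();print(s['gripper_force'],s['moment'])"
```

```text
t 9.7167 tcp [0.5435 0.2115 0.0939] yaw_y -155.23 tilt [-0.0071 -0.0022] shift tool [ 0.0844  0.0035 -0.0006] F [-23.    4.7  20.2] w 0.26121083530579126 j [ 37.1  26.5 -15.9  -0.2 -48.  -12.2]
29.997557995375246 [ 1.27637004  6.79708386 -0.56598913]
```

>>> drive_tool(steps=[0, 0, 0, 0, 0, 0, 0.1, 0, 0, 0, 0, 0, 0, 0.1])

```text
time_s: 9.88
tcp_pos: [0.5445, 0.2122, 0.0939]
ee_rot: [[0.421, -0.907, -0.005], [-0.907, -0.421, -0.001], [-0.002, 0.005, -1.0]]
wrist_force: [-9.3, 4.1, 9.6]
gripper_width: 0.266
gripper_force: 30.0
```

```bash
python3 -c "
from h import *
go(.5757,.1334,.0944);s=r.sense();print(s['gripper_force'],s['moment'])
cv2.imwrite('pics/w5.png',r.capture('wrist'))"
```

```text
t 9.8833 tcp [0.5445 0.2122 0.0939] yaw_y -155.09 tilt [-0.0053 -0.0008] shift tool [ 0.0846  0.0049 -0.0006] F [-9.3  4.1  9.6] w 0.26631634895052 j [ 37.1  26.5 -15.8  -0.2 -47.9 -12. ]
29.960412201471627 [ 1.30403004  3.29842881 -0.4857205 ]
```

View pics/w5.png

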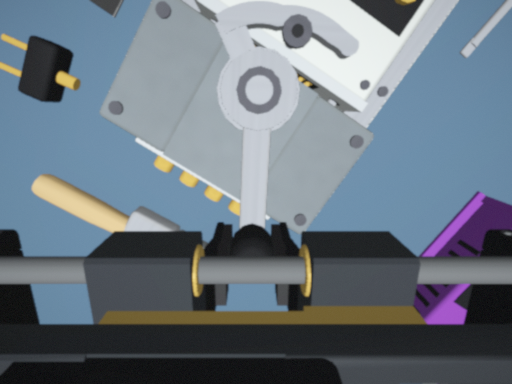

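The hook (crop 290,30) is round the stud and the knob sits in the grip at (252,240). I carry on.

>>> drive_tool(steps=[0, 0, 0.12, 0, 0, 0, 0.1, 0, 0, 0, 0, -0.01, 0, 0.1, 0, 0, 0.12, 0, 0, 0, 0.1, 0, 0, 0, 0, -0.01, 0, 0.1, 0, 0, 0.12, 0, 0, 0, 0.1, 0, 0, 0, 0, -0.01, 0, 0.1, 0, 0, 0.12, 0, 0, 0, 0.1, 0, 0, 0, 0, -0.01, 0, 0.1, 0, 0, 0, 0, 0, 0, 0.1])

```text
time_s: 10.68
tcp_pos: [0.5851, 0.2179, 0.0936]
ee_rot: [[-0.045, -0.999, -0.003], [-0.999, 0.045, 0.0], [-0.0, 0.003, -1.0]]
wrist_force: [-4.3, 3.5, 5.0]
gripper_width: 0.264
gripper_force: 30.0
```

```bash
python3 -c "
from h import *
go(.5757,.1334,.0944);s=r.sense();d=s['tcp_pos']-[.5757,.1334,0];print(np.degrees(np.arctan2(d[1],d[0])))"
```

```text
t 10.6833 tcp [0.5851 0.2179 0.0936] yaw_y 177.43 tilt [-0.0031  0.0004] shift tool [ 0.0849  0.0056 -0.0008] F [-4.3  3.5  5. ] w 0.2638108561832702 j [ 35.2  29.8 -10.   -0.2 -50.4 -37.7]
83.65561508501357
```

>>> drive_tool(steps=[0, 0, 0, 0, -0.002, 0, 0.1, 0, 0, 0, 0, -0.002, 0, 0.1, 0, 0, 0, 0, 0, 0, 0.1, 0, 0, 0, 0, 0, 0, 0.1])

```text
time_s: 11.02
tcp_pos: [0.5877, 0.218, 0.0935]
ee_rot: [[-0.045, -0.999, -0.005], [-0.999, 0.045, 0.001], [-0.0, 0.005, -1.0]]
wrist_force: [-9.0, 6.7, 7.8]
gripper_width: 0.266
gripper_force: 30.0
```

>>> drive_tool(steps=[0, 0, 0, 0, -0.0015, 0, 0.1, 0, 0, 0, 0, -0.0015, 0, 0.1, 0, 0, 0, 0, 0, 0, 0.1, 0, 0, 0, 0, 0, 0, 0.1])

```text
time_s: 11.35
tcp_pos: [0.5879, 0.218, 0.0935]
ee_rot: [[-0.044, -0.999, -0.01], [-0.999, 0.044, -0.0], [0.001, 0.01, -1.0]]
wrist_force: [-17.0, 9.1, 12.3]
gripper_width: 0.261
gripper_force: 30.0
```

The lever is on its stop: force rises without motion. I'll ease off, open and rise.

>>> drive_tool(steps=[0, 0, 0, 0, 0.0025, 0, 0.1, 0, 0, 0, 0, 0, 0, 0.5, 0, 0, 0, 0, 0, 0, 0.5, 0, 0, 0, 0, 0, 0, 0.5, 0, 0, 0, 0, 0, -0.015, 0.5, 0, 0, 0, 0, 0, -0.025, 0.5, 0, 0, 0, 0, 0, -0.03, 0.5, 0, 0, 0, 0, 0, -0.03, 0.5, 0, 0, 0, 0, 0, 0, 0.5])

```text
time_s: 12.1
tcp_pos: [0.5942, 0.2172, 0.2005]
ee_rot: [[-0.046, -0.999, 0.012], [-0.999, 0.046, 0.004], [-0.005, -0.012, -1.0]]
wrist_force: [0.1, 0.2, 1.8]
gripper_width: 0.502
gripper_force: 0.0
```

```bash
python3 -c "
from h import *
go(.5757,.1334,.0944)
cv2.imwrite('pics/w6.png',r.capture('wrist'))"
```

```text
t 12.1 tcp [0.5942 0.2172 0.2005] yaw_y 177.36 tilt [0.012  0.0043] shift tool [0.085  0.0159 0.1055] F [0.1 0.2 1.8] w 0.5023931715048875 j [ 34.8  24.1  -2.5   0.2 -62.7 -37.5]
```

View pics/w6.png

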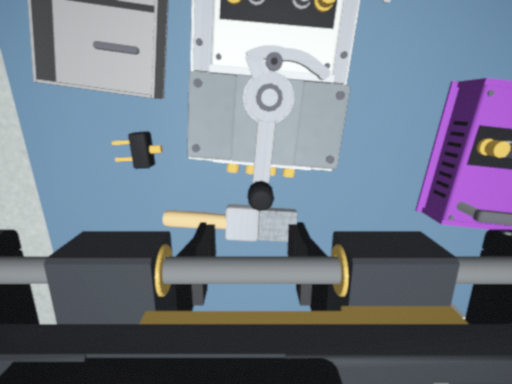

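The lever lies along the receiver axis (pivot 269,97; knob 261,197), the cassette is flush with the housing, and the gripper is clear.

```bash
python3 -c "
from station import r
print(r.finish_job())"
```

```text
the job is handed in; nothing more can be done
None
```

I docked the cassette and handed the job in: it was slid onto the spring pins, the cam lever was swung clockwise to its stop, and the gripper was let go and lifted clear. The last picture shows the cassette against the housing and the lever along the docking direction; the hand-in gave no verdict.

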